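Refit a grinder's idler wheel and bring its snap ring to the groove

TASK

Put the rubber-tyred idler wheel over the axle stub and right down onto its shoulder, then lay the washer flat on top of the wheel, letting go of each. Then take the circlip pliers by their handles, squeeze them to their stop so that the snap ring on their tips is spread wide, and slide the ring down over the stub until it is level with the groove, right at the top of the washer, without touching the ring with your fingers. Finish holding it right there, pliers still squeezed and the ring still spread, level and centred round the stub, so that I can check it before it snaps in; leave the shoe sole, the jar and the hammer where they lie.

Things in the scene. Friction and masses are not known exactly. Their poses are not given: they have to be found in the camera images.
- axle: Steel axle stub, upright on a round dark flange fixed to the bench. Origin: centre of the flange's underside (bench level), z up along the stub. Flange 110 mm across, 12 thick; shoulder 40 across, top 18 mm above the bench; stub 30 across, top at 61 mm, upper 3 mm chamfered. The wheel's underside rests at 18 mm, the washer's at 34 mm.
- groove (a point): Middle of the groove round the stub, on its axis, 42 mm above the bench. Groove 4 mm wide (40 to 44 mm above the bench), 1 mm deep; its lower edge is flush with the washer's top once wheel and washer are on.
- wheel: Idler wheel lying flat on the bench: black rubber tyre 62 mm across, aluminium hub with brass bush, 16 mm thick, bore 32 mm, about 0.2 kg. Origin: centre of its underside; z is its axis.
- washer: Plain steel thrust washer lying flat on the bench, 48 mm across, 6 mm thick, bore 32 mm. Origin: centre of its underside; z is its axis.
- tray: Shallow wooden parts tray fixed to the bench, 141 mm (x) by 200 mm (y), 24 mm high, walls and floor 8 mm. Origin: centre of its underside. The pliers lie along its x axis across two rims; between the rims fingers have room at the handles from 110 to 20 mm behind the pivot. The ring lies on the bench outside its +x wall.
- pliers: Bent-nose circlip pliers lying level, 0.19 kg. Origin: on the pivot axis, at the pliers' underside (24 mm above the bench at the start); x from pivot to tips, z up. Handles: black sleeves 14 mm high (z 0 to 14 mm), x -45 to -138 mm, one each side of the x axis. Tips bent straight down 65 mm ahead of the pivot, ends 24 mm below the underside, standing in the ring's eyes.
- pliers_grip (a point): A good place to take the pliers: between the handles, 75 mm behind the pivot, 7 mm above the pliers' underside. Here the handles measure 61 mm over their outer faces (along the pliers' y) when relaxed, 40 mm at the stop (37 under a firm squeeze). About 6 N on each reaches the stop; more does no harm, 30 N is a firm hold.
- pliers_left (a joint): Angle by which each handle is squeezed, rad: 0 relaxed (springs return it there), 0.138 at the stop, which yields a little (about 0.16 under 30 N). Squeezing the handles opens the tips and spreads the ring.
- snap_ring: Steel snap ring, 3 mm thick, band 4 mm, flat, its eyes on the pliers' tips. Origin: underside, centre of the spread bore; back of the ring towards +x, gap and eyes towards -x, z its axis. It is 78 mm ahead of the pivot and 24 mm below the pliers' underside, axes as the pliers'; within 1 mm also when spread. Bore 27 mm relaxed, 33 spread. Spread, it clings to the tips (droops 2 degrees).
- eye_left (a point): Centre of the ring's left (+y) eye at its underside, where the left tip stands. Eyes 13 mm apart when the ring is relaxed, 30 to 32 mm when spread to the stop.
- eye_right (a point): Centre of the ring's right (-y) eye at its underside; see eye_left.
- sole: Bystander: black rubber shoe sole lying on the bench, 240 by 82 mm, 26 mm high. Origin: about its middle, underside; x lengthways.
- glue_jar: Bystander: white plastic jar, 64 mm across, 85 mm high. Origin: centre of its underside.
- hammer: Bystander: hammer with wooden handle, 240 mm long, lying on the bench. Origin: middle of its length, underside; x lengthways, head towards +x.
Mind the look-alikes: they are no part of the job. What is shaped like the pliers but green is not meant. What is shaped like the washer but pink is not meant.

How it is judged:
By the outcome, as a careful person would: the job done as asked, in the order asked, and still so for the second after the job is handed in, while the arm keeps its last pose, push and grip.
It also fails if it takes over 67 s, if anything falls off the work surface, if the arm or the gripper's body presses on something with over 40 N, if the wrist force passes 120 N, or if a joint passes its speed limit or range.

ROBOT

A 6-joint arm with a two-finger parallel gripper is mounted at the origin on the work surface. World frame = base frame: x ahead of the robot, y to its left, z up, the work surface at z = 0. Lengths are in m, angles in rad, forces in N, time in s.
With the tool pointing down it reaches from about 0.25 to 0.775 m from the base axis. Payload 4 kg.
Tool frame: the origin (TCP) lies at the very end of the fingers, on their centre line; the grasp point (between the pads) lies 19 mm behind it; x points along the fingers, y is the direction in which the jaws open and shut, and the axes are right-handed (so a half turn about x gives the same grasp; the last joint's range is limited). The gripper opens to 94 mm and grips with 3 to 60 N. Pads are 16 mm wide; open, the fingers measure 119 mm over their backs; the gripper's body (75 mm by 177 mm) begins 78 mm behind the grasp point.
Start: joints at [1.064, 0.087, 1.371, -0, 1.684, -0.103], TCP at [0.216, 0.506, 0.206] pointing down, gripper open.
Joint ranges: [-3.1, 3.1], [-0.76, 2.03], [0.27, 2.55], [-1.08, 4.22], [0.17, 2.65], [-2.57, 2.57]. Speed limits (rad/s): [2.79, 2.79, 3.14, 3.14, 3.14, 3.14].

INTERFACE

Orientations are given as [roll, pitch, yaw] about the fixed x, y, z axes, in that order (R = Rz(yaw) Ry(pitch) Rx(roll)).
In Python, from bench import robot gives the robot as it stands.
- The arm moves only by the tool carry_out, never from a script. Its argument "targets" is a list of rows, each a list of 5 numbers: the closure, from 0 (fully open) to 1 (shut), then the shift along the tool's x, y, z in cm, then the turn about the tool's x in degrees. In form: [[fingers, tx, ty, tz, turn], ...]. A call has 1 to 20 rows; each row shifts and turns the commanded pose from where the row before left it, along the tool's axes as they then stand; what a row does not reach is not made up. A row lasts 1/10 s, in which the tool goes at most 50 mm and 8.59 degrees, less where a joint would pass 70% of its speed; a pose out of reach is approached as far as the arm can. A call is refused whole if a number of a shift passes 5 or a number of a turn 8.59, either way. A call with a gripper value outside its range is refused whole. The fingers move at their own pace and stop on an object; the grip force is fixed at half the most. Time passes only in rows, so rows that do not move let the fingers close. It gives the time, the measured TCP pose, the force and the opening at its end, in the units of the state.
- robot.get_obs(): the state, without advancing time (a new reading comes with each control period).
- robot.snapshot(name): name is "side" or "top" or "wrist"; returns a dict with "image" (420x560x3 uint8, red, green, blue), "camera_matrix" (3x3 intrinsics, pixels), "pose" (4x4, takes a point from camera to world coordinates). Camera axes: x right, y up, looking along -z (the intrinsics and any distortion apply to the point x, -y, -z); pixel columns grow to the right and rows downward; lengths in m; the calibration is good to about 2 mm. A picture is of the moment at which its call begins. There is no depth.
- robot.close_job(): hands the job in, once; it reports no verdict.
The state is a dict: "time": time; "joint_positions": joint angles; "qvel": joint speeds; "joint_torque": joint torques, N m; "tool_pos": TCP position; "ee_rot": TCP orientation; "wrist_force": force on the tool from outside, world axes, zero at the start; "wrist_torque": the same for the moment, N m; "width": finger opening in m.
Only numpy, scipy, OpenCV 4.12 (cv2) and the standard library are available. Lean on these libraries where they do the work, as an engineer would, in place of code of your own. Each camera call takes 0.05 s, during which the arm holds its last target. There are 200 camera calls.

## Working session

There is one attempt and no reset: what is moved stays moved. The work goes in short steps, Python scripts to look and compute and a tool call to move; the robot and the scene stay as the last step left them, time stands still between calls to the robot, and variables do not carry over. Pictures are saved under pics/ and viewed, about 8 in all and at most 12, crops included, and the job is handed in when it is done.

Besides the shell and the picture viewer there is one more tool, called after "Call:" by a JSON object that holds its "method" and its "body". carry_out: Moves the arm, as the interface text tells. Its arguments: {"type":"object","properties":{"targets":{"type":"array","items":{"type":"array","items":{"type":"number"}}}},"required":["targets"]}

```bash
mkdir -p pics; ls; cat > h.py <<'E'
import numpy as np, cv2
from scipy.spatial.transform import Rotation as R
from bench import robot
def snap(n,fn=None):
    s=robot.snapshot(n)
    if fn: cv2.imwrite('pics/'+fn,s['image'][:,:,::-1])
    return s
def ray(s,u,v):
    K=np.array(s['camera_matrix']);P=np.array(s['pose'])
    x=(u-K[0,2])/K[0,0];y=(v-K[1,2])/K[1,1]
    return P[:3,3],P[:3,:3]@np.array([x,-y,-1.])
def onz(s,u,v,z):
    o,d=ray(s,u,v);return o+d*(z-o[2])/d[2]
def proj(s,p):
    K=np.array(s['camera_matrix']);P=np.array(s['pose'])
    c=P[:3,:3].T@(np.array(p)-P[:3,3]);return np.array([K[0,0]*c[0]/-c[2]+K[0,2],K[1,1]*-c[1]/-c[2]+K[1,2]])
def tri(rays):
    A=np.zeros((3,3));b=np.zeros(3)
    for o,d in rays:
        d=d/np.linalg.norm(d);M=np.eye(3)-np.outer(d,d);A+=M;b+=M@o
    return np.linalg.solve(A,b)
E
python3 - <<'E'
from h import *
a=snap('top');b=snap('side');w=snap('wrist')
cv2.imwrite('pics/a.png',a['image'][:,:,::-1]);cv2.imwrite('pics/b.png',b['image'][:,:,::-1]);cv2.imwrite('pics/w.png',w['image'][:,:,::-1])
for s in (a,b,w):print(np.round(s['pose'],3).tolist(),np.round(s['camera_matrix'],1).tolist(),[k for k in s])
print(robot.get_obs())
E
```

```text
pics
[[-0.022, 0.996, -0.09, 0.418], [-1.0, -0.023, -0.013, -0.006], [-0.015, 0.089, 0.996, 1.145], [0.0, 0.0, 0.0, 1.0]] [[469.4, 0.0, 287.9], [0.0, 469.4, 207.7], [0.0, 0.0, 1.0]] ['image', 'camera_matrix', 'pose']
[[1.0, 0.012, -0.026, 0.492], [-0.026, 0.749, -0.662, -0.581], [0.011, 0.662, 0.749, 0.739], [0.0, 0.0, 0.0, 1.0]] [[411.9, 0.0, 271.8], [0.0, 411.9, 207.6], [0.0, 0.0, 1.0]] ['image', 'camera_matrix', 'pose']
[[0.393, -0.886, -0.245, 0.143], [0.92, 0.378, 0.107, 0.536], [-0.002, -0.267, 0.964, 0.383], [0.0, 0.0, 0.0, 1.0]] [[370.0, 0.0, 281.2], [0.0, 370.0, 207.4], [0.0, 0.0, 1.0]] ['image', 'camera_matrix', 'pose']
{'time': 0.15, 'joint_positions': array([ 1.06387709e+00,  8.78078699e-02,  1.37188925e+00,  1.28741758e-05,
        1.68358257e+00, -1.03093136e-01]), 'qvel': array([ 0.00065115, -0.00189703, -0.00637545,  0.00149861, -0.00167183,
       -0.0007809 ]), 'joint_torque': array([ 1.51228851e-03, -3.40646803e+01, -3.02791250e+01,  7.17782462e-02,
        3.06082552e-02, -1.03566395e-04]), 'tool_pos': array([0.21591309, 0.50540112, 0.20456972]), 'ee_rot': array([-1.6814735 ,  1.56910924, -2.08529816]), 'wrist_force': array([ 0.55017627, -0.40368031,  0.25686954]), 'wrist_torque': array([-0.00882765, -0.01066442, -0.00236707]), 'width': 0.09397565445490882}
```

View pics/a.png

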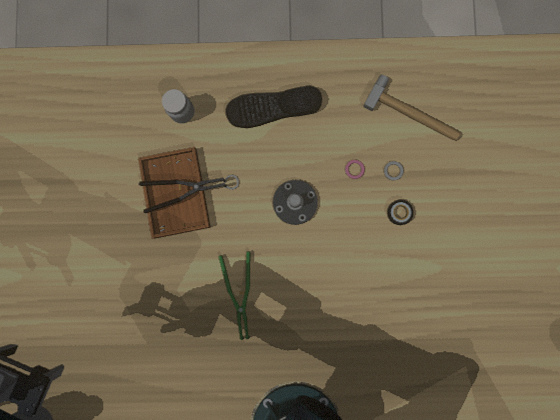

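View pics/b.png

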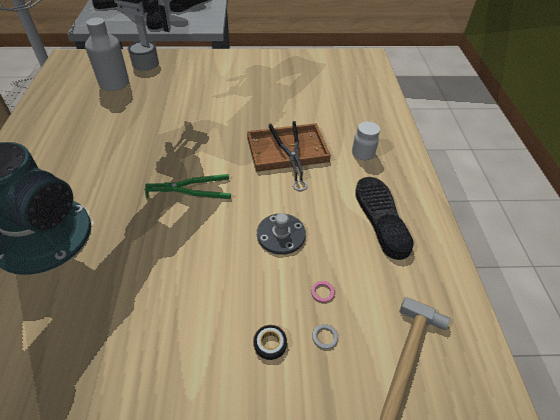

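Top view, with candidates:
- **Washer:** the steel one is at (394,170). The pink one at (355,169) is a look-alike.
- **Pliers:** the black ones in the tray have their pivot at about (195,187). The green ones at (240,300) are a look-alike.
- **Wheel:** the only one is at (401,211). The axle is at (296,202) and the ring at (232,183).

I choose the grey washer and the black pliers, and check them in one close crop.

```bash
python3 - <<'E'
from h import *
a=cv2.imread('pics/a.png');b=cv2.imread('pics/b.png')
def c(im,u,v,w,h,k): return cv2.resize(im[v:v+h,u:u+w],None,fx=k,fy=k,interpolation=cv2.INTER_CUBIC)
r1=np.hstack([c(a,340,150,80,80,3.6),c(a,268,175,55,55,5.236),c(a,130,140,60,60,3.0).repeat(1,0)[:0] if 0 else c(a,135,145,110,100,2.2)[:220].copy() if 0 else cv2.resize(c(a,133,140,115,100,2),(224,288*224//224))])
r2=np.hstack([c(b,245,275,100,90,3.2),cv2.resize(c(b,250,205,60,60,4),(288,288)),cv2.resize(c(b,240,115,100,80,2),(192,288))])
w=min(r1.shape[1],r2.shape[1])
cv2.imwrite('pics/c1.png',np.vstack([r1[:,:w],r2[:,:w]]));print(r1.shape,r2.shape)
E
```

```text
(288, 800, 3) (288, 800, 3)
```

View pics/c1.png

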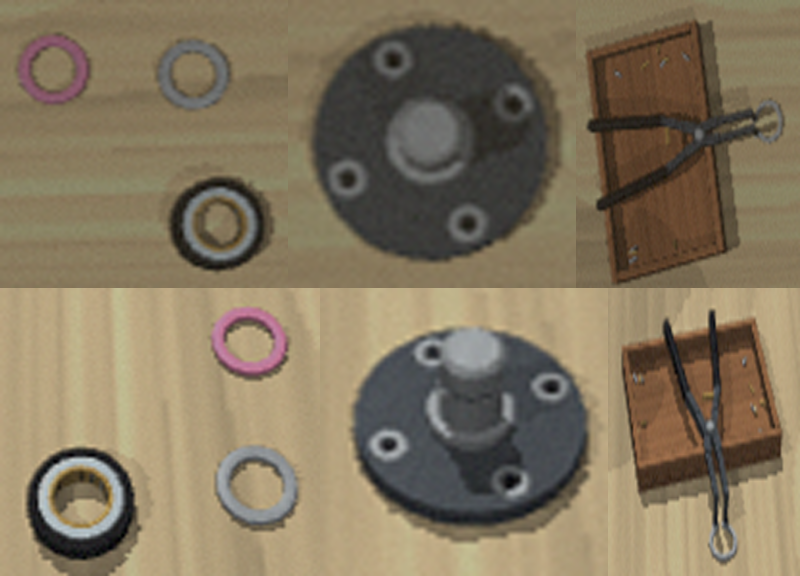

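View pics/w.png

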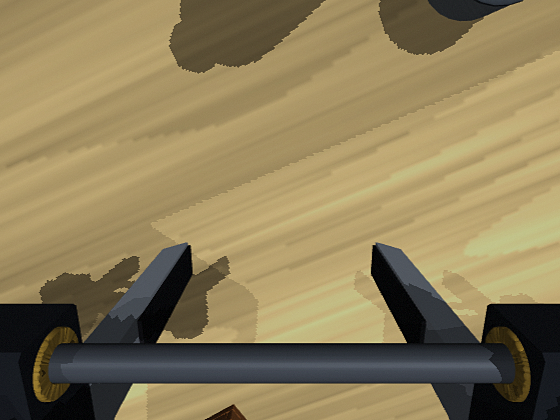

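The crops confirm the choice: the washer is plain grey steel at (394,170), the wheel is at (401,211), and the black pliers lie in the tray with the ring on their tips. Next come coarse positions from the two views.

```bash
cat > m.py <<'E'
from h import *
def ell(mask,u,v,r):
    m=np.zeros_like(mask);cv2.circle(m,(int(u),int(v)),r,255,-1);m&=mask
    cs,_=cv2.findContours(m,cv2.RETR_EXTERNAL,cv2.CHAIN_APPROX_NONE)
    c=max(cs,key=cv2.contourArea);return cv2.fitEllipse(cv2.convexHull(c))
E
python3 - <<'E'
from m import *
ta=snap('top');sb=snap('side')
def chans(s):
    h=cv2.cvtColor(s['image'],cv2.COLOR_RGB2HSV);return h[...,1],h[...,2]
S={'t':(ta,)+chans(ta),'s':(sb,)+chans(sb)}
seeds={'washer':{'t':(394,170,15),'s':(325,336,17)},'tyre':{'t':(401,211,16),'s':(270,342,21)},'flange':{'t':(296,202,27),'s':(281,233,29)}}
for n,d in seeds.items():
    rays=[]
    for k,(u,v,r) in d.items():
        s,sat,val=S[k]
        m=((sat<60)*255).astype(np.uint8) if n=='washer' else ((val<80)*255).astype(np.uint8)
        if n=='washer':print(k,sat[v-12:v+12:3,u-15:u+15:3])
        try:e=ell(m,u,v,r)
        except Exception as ex: print(n,k,ex);continue
        print(n,k,np.round(e[0],1),np.round(e[1],1),[np.round(onz(s,*e[0],z)[:2],4) for z in (0.,.006,.012,.016)])
        rays.append(ray(s,*e[0]))
    if len(rays)==2: print(n,'tri',np.round(tri(rays),4))
# ring / pliers by rough pixel pairs
for n,p,q in (('ring',(232,183),(299,186)),('pivot',(194,187),(293,153)),('hub stubtop',(296-.3,200),(282,217))):
    print(n,np.round(tri([ray(ta,*p),ray(sb,*q)]),4),np.round(onz(ta,*p,.03),4))
E
```

```text
t [[82 86 86 84 79 85 81 80 81 85]
 [81 78 78 84 52 25 88 83 86 78]
 [81 82 87  9 21 41  9 16 77 79]
 [81 92  2 70 86 89 86  7 78 86]
 [76 79  5 82 80 78 82 17 36 80]
 [87 84  5 70 87 85 89  5 63 82]
 [84 81 68  0 57 92 19  2 88 82]
 [78 81 85 76  5  7 27 88 80 86]]
washer t [393.4 170.3] [19.1 19.5] [array([ 0.6077, -0.2527]), array([ 0.6067, -0.2515]), array([ 0.6057, -0.2502]), array([ 0.605 , -0.2493])]
s [[78 75 79 84 44 24 81 79 80 78]
 [81 79  5  9 11 10 12 10 77 78]
 [77 48 10 26 79 84 79 16 14 79]
 [77 13 12 75 75 80 81 82 15 61]
 [80 12  7 82 78 78 77 79  5  7]
 [79  4 13 80 80 77 77 81  8  2]
 [78 80 11 10 84 78 77 40 13 60]
 [78 79 78  9 13 10 10 14  6 76]]
washer s [324.7 336.1] [24.3 26.5] [array([ 0.6085, -0.2515]), array([ 0.6076, -0.2542]), array([ 0.6066, -0.2568]), array([ 0.606 , -0.2586])]
washer tri [ 0.6078 -0.2523  0.0019]
tyre t [400.3 211.8] [25.5 26.7] [array([ 0.505 , -0.2654]), array([ 0.5045, -0.264 ]), array([ 0.5041, -0.2626]), array([ 0.5038, -0.2617])]
tyre s [269.8 342.2] [33.4 34.8] [array([ 0.5049, -0.2611]), array([ 0.5048, -0.2637]), array([ 0.5047, -0.2663]), array([ 0.5046, -0.268 ])]
tyre tri [ 0.5046 -0.2639  0.0065]
flange t [295.2 201.7] [44.9 45.1] [array([ 0.5357, -0.0095]), array([ 0.535 , -0.0095]), array([ 0.5344, -0.0095]), array([ 0.534 , -0.0095])]
flange s [287.5 232.3] [31.7 32.7] [array([ 0.551 , -0.0029]), array([ 0.5506, -0.0075]), array([ 0.5501, -0.0122]), array([ 0.5498, -0.0154])]
flange tri [ 0.5427 -0.0093  0.0072]
ring [ 0.5869  0.1453 -0.0012] [0.5813 0.1411 0.03  ]
pivot [0.5748 0.2322 0.0325] [0.5738 0.2327 0.03  ]
hub stubtop [ 0.5348 -0.0106  0.0632] [ 0.5367 -0.0108  0.03  ]
```

```bash
cat >> h.py <<'E'
def st():
    o=robot.get_obs();return o,np.array(o['tool_pos']),R.from_euler('xyz',o['ee_rot']).as_matrix()
def plan(tgt,ydir=None):
    """turn (deg about tool x) first, then shift (cm, tool axes after turn)"""
    o,p,M=st();t=0
    if ydir is not None:
        y=np.array([*ydir,0.])/np.linalg.norm(ydir)
        t=np.degrees(np.arctan2(y@M[:,2],y@M[:,1]))
        t=(t+90)%180-90
        M=M@R.from_euler('x',t,degrees=True).as_matrix()
    print('t',round(o['time'],2),'tcp',np.round(p,4),'w',round(o['width'],4),'F',np.round(o['wrist_force'],1),'j',np.round(o['joint_positions'],2))
    print('turn',round(t,2),'shift',np.round(M.T@(np.array(tgt)-p)*100,2))
E
python3 - <<'E'
from h import *
o,p,M=st();print(np.round(M,4));P=snap('wrist')['pose'];print('cam in tool',np.round(M.T@(P[:3,3]-p),4));print(np.round(M.T@P[:3,:3],3))
plan([.5046,-.264,.15],(0,1))
plan([.5046,-.264,.15])
plan([.5655,.306,.15],(1,.12))
E
```

```text
[[-5.000e-04  3.929e-01  9.196e-01]
 [-9.000e-04  9.196e-01 -3.929e-01]
 [-1.000e+00 -1.000e-03 -1.000e-04]]
cam in tool [-0.179  -0.0006 -0.0791]
[[ 0.     0.268 -0.964]
 [ 1.    -0.     0.   ]
 [-0.    -0.964 -0.268]]
t 0.3 tcp [0.216  0.5056 0.2051] w 0.0939 F [ 0.4 -1.   0.2] j [ 1.06  0.09  1.37 -0.    1.68 -0.1 ]
turn -23.13 shift [  5.55 -76.96  28.86]
t 0.3 tcp [0.216  0.5056 0.2051] w 0.0939 F [ 0.4 -1.   0.2] j [ 1.06  0.09  1.37 -0.    1.68 -0.1 ]
turn 0 shift [  5.55 -59.43  56.77]
t 0.3 tcp [0.216  0.5056 0.2051] w 0.0939 F [ 0.4 -1.   0.2] j [ 1.06  0.09  1.37 -0.    1.68 -0.1 ]
turn 60.02 shift [ 5.51 32.32 23.98]
```

Call:
{"method": "carry_out", "body": {"targets": [[0,0,0,0,-5.78],[0,0,0,0,-5.78],[0,0,0,0,-5.78],[0,0,0,0,-5.79],[0,0,-3.85,1.44,0],[0,0,-3.85,1.44,0],[0,0,-3.85,1.44,0],[0,0,-3.85,1.44,0],[0,0,-3.85,1.44,0],[0,0,-3.85,1.44,0],[0,0,-3.85,1.44,0],[0,0,-3.85,1.44,0],[0,0,-3.85,1.44,0],[0,0,-3.85,1.44,0],[0,0,-3.85,1.44,0],[0,0,-3.85,1.44,0],[0,0,-3.85,1.44,0],[0,0,-3.85,1.44,0],[0,0,-3.85,1.44,0],[0,0,-3.85,1.44,0]]}}

```text
time: 2.3
tool_pos: [0.4467, -0.112, 0.2056]
ee_rot: [0.24, 1.57, 0.24]
wrist_force: [0.8, 0.3, 0.0]
width: 0.0944
```

Call:
{"method": "carry_out", "body": {"targets": [[0,1,-3.85,1.44,0],[0,1.5,-3.85,1.44,0],[0,1.5,-3.85,1.44,0],[0,1.5,-3.8,1.44,0],[0,0,0,0,0],[0,0,0,0,0]]}}

```text
time: 2.9
tool_pos: [0.5036, -0.264, 0.1492]
ee_rot: [2.389, 1.568, 2.388]
wrist_force: [0.1, -0.0, 0.4]
width: 0.0941
```

```bash
python3 - <<'E'
from h import *
snap('wrist','w1.png');plan([.5046,-.264,.15],(0,1))
E
```

```text
t 2.95 tcp [ 0.5039 -0.2633  0.1504] w 0.0939 F [0.4 0.1 0.3] j [-0.58  0.15  1.42  0.    1.58 -2.15]
turn -0.02 shift [ 0.04 -0.07  0.07]
```

View pics/w1.png

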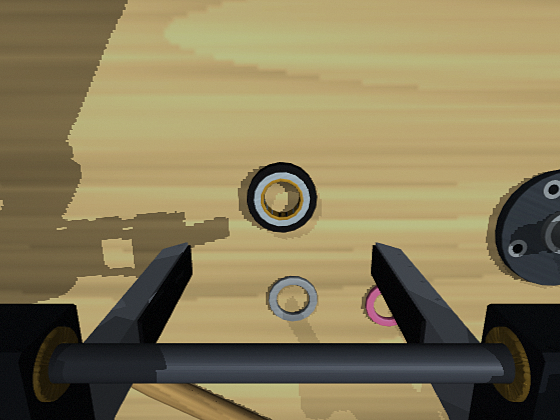

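The wheel is at (282,197) with the hub ring clear to see. The grey washer is at (292,298), the pink one at (385,305) behind the right finger, and the flange at the right edge. Next I measure wheel and washer from here, together with the earlier top view.

```bash
python3 - <<'E'
from m import *
w=snap('wrist');ta=snap('top');sb=snap('side')
h=cv2.cvtColor(w['image'],cv2.COLOR_RGB2HSV);sat,val=h[...,1],h[...,2]
low=((sat<60)&(val>100)).astype(np.uint8)*255
dark=(val<70).astype(np.uint8)*255
e1=ell(low,282,197,30);e2=ell(dark,282,197,40);e3=ell(low,292,298,30)
for n,e,z,tp,sp in(('hub',e1,.016,(400.3,211.8),(269.8,342.2)),('tyre',e2,.012,(400.3,211.8),(269.8,342.2)),('washer',e3,.005,(393.4,170.3),(324.7,336.1))):
    q=onz(w,*e[0],z);e_=np.array(e[1])/370*(w['pose'][2,3]-z)/.96
    print(n,np.round(e[0],1),'diam~',np.round(e_,4),'pos',np.round(q,4),'tri',np.round(tri([ray(w,*e[0]),ray(ta,*tp),ray(sb,*sp)]),4))
plan([*onz(w,*e1[0],.016)[:2],.15])
E
```

```text
hub [280.8 197.7] diam~ [0.0472 0.049 ] pos [ 0.5028 -0.2637  0.016 ] tri [ 0.5048 -0.2639  0.0067]
tyre [280.7 196. ] diam~ [0.062  0.0626] pos [ 0.5023 -0.2638  0.012 ] tri [ 0.5044 -0.2638  0.0058]
washer [292.1 297.8] diam~ [0.0392 0.0441] pos [ 0.6062 -0.2527  0.005 ] tri [ 0.6078 -0.2525  0.0022]
t 3.1 tcp [ 0.5043 -0.2628  0.1518] w 0.0935 F [ 0.3 -0.3 -0.3] j [-0.58  0.14  1.42  0.    1.58 -2.15]
turn 0 shift [ 0.18 -0.09 -0.15]
```

Call:
{"method": "carry_out", "body": {"targets": [[0,3,0,-0.05,0],[0,3,0,-0.05,0],[0,3,0,0,0],[0,2,0,0,0],[0,2,0,0,0],[0,1,0,0,0],[0,0.6,0,0,0],[0,0,0,0,0],[1,0,0,0,0],[1,0,0,0,0],[1,0,0,0,0],[1,0,0,0,0],[1,0,0,0,0],[1,0,0,0,0]]}}

```text
time: 4.5
tool_pos: [0.5033, -0.2638, 0.0049]
ee_rot: [-0.124, 1.57, -0.124]
wrist_force: [-0.1, 0.5, 2.6]
width: 0.0617
```

Call:
{"method": "carry_out", "body": {"targets": [[1,0,0,0,0],[1,0,0,0,0],[1,0,0,0,0],[1,-1,0,0,0],[1,-3,0,0,0],[1,-3,0,0,0],[1,-3,0,0,0],[1,-3,0,0,0],[1,-3,0,0,0],[1,-3,0,0,0]]}}

```text
time: 5.5
tool_pos: [0.5025, -0.2635, 0.1951]
ee_rot: [2.737, 1.569, 2.737]
wrist_force: [0.1, 0.1, -2.1]
width: 0.0613
```

```bash
python3 - <<'E'
from m import *
plan([.5345-.03,-.0095,.195],(0,1))
E
```

```text
t 5.5 tcp [ 0.5025 -0.2635  0.1951] w 0.0613 F [ 0.1  0.1 -2.1] j [-0.58  0.13  1.35 -0.    1.67 -2.15]
turn -0.01 shift [ 0.03 25.4   0.2 ]
```

Call:
{"method": "carry_out", "body": {"targets": [[1,0,2.54,0.92,0],[1,0,2.54,0.92,0],[1,0,2.54,0.92,0],[1,0,2.54,0.92,0],[1,0,2.54,0.92,0],[1,0,2.54,0.92,0],[1,0,2.54,0.92,0],[1,0,2.54,0.92,0],[1,0,2.54,0.92,0],[1,0,2.54,0.92,0],[1,0,0,0,0],[1,0,0,0,0]]}}

```text
time: 6.7
tool_pos: [0.5947, -0.0097, 0.1938]
ee_rot: [-2.742, 1.569, -2.741]
wrist_force: [0.7, -0.7, -2.0]
width: 0.0618
```

```bash
python3 - <<'E'
from m import *
w=snap('wrist','w2.png');plan([.5345,-.0095,.195],(0,1))
print(proj(w,[.5345,-.0095,.061]))
E
```

```text
t 6.75 tcp [ 0.5946 -0.0103  0.194 ] w 0.0618 F [-1.1 -0.2 -1.9] j [-0.11  0.19  1.28 -0.    1.67 -1.68]
turn -0.01 shift [-0.1   0.08 -6.01]
[281.69312963 128.91792116]
```

View pics/w2.png

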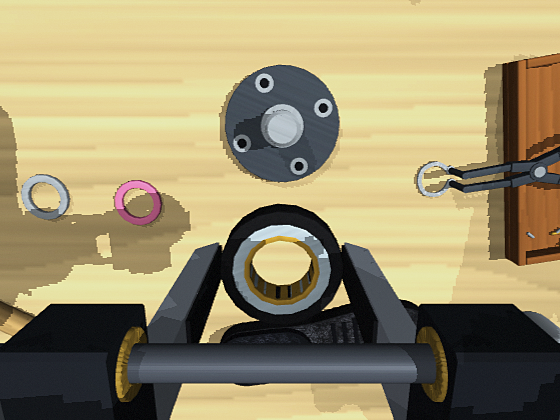

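The held wheel's hub is centred at about (282,268). The stub top is at (283,126) in the flange, the ring and tips are at (435,178), and the pivot is at (540,172). Next I work out the wheel-to-stub offset in this one image.

```bash
python3 - <<'E'
from m import *
w=snap('wrist');I=w['image'];h=cv2.cvtColor(I,cv2.COLOR_RGB2HSV);sat,val=h[...,1],h[...,2]
print(val[126,255:315:2]);print(val[95:160:2,283])
ps=[]
for i in range(1):
    o,p,M=st();ps.append(p)
p=np.array([.5945,-.0098,.1944])
dark=((val<115)&(sat<90)).astype(np.uint8)*255
fe=ell(dark,283,124,62);print('flange',fe,np.round(onz(w,*fe[0],.012),4))
for t in(140,160,175):
    m=((val>t)&(sat<60)).astype(np.uint8)*255
    e=ell(m,283,126,19);print('stub',t,np.round(e[0],1),np.round(e[1],1),np.round(onz(w,*e[0],.061),4))
zt=w['pose'][2,3]-.179+.0116
low=((sat<60)&(val>120)).astype(np.uint8)*255
e=ell(low,283,268,60);print('hub',np.round(e[0],1),np.round(e[1],1),np.round(onz(w,*e[0],zt),4),zt)
dk=(val<75).astype(np.uint8)*255
gold=((sat>90)&(val>60)&(h[...,0]>12)&(h[...,0]<30)).astype(np.uint8)*255
e=ell(gold,283,268,44);print('bush',np.round(e[0],1),np.round(e[1],1),np.round(onz(w,*e[0],zt),4))
E
```

```text
[ 50  51  51  86 121 120 133 208 201 200 201 203 203 207 207 208 206 204
 205 202 202 185 181 200 185  70  92  91  92  89]
[ 90  87  88  91  83 209 203 156 182 185 201 200 199 202 207 207 206 202
 200 196 197 200 197 203 182 123 151  78  78  78  73  71  74]
flange ((282.0627746582031, 122.95121765136719), (114.18377685546875, 116.96759796142578), 0.29416078329086304) [ 0.5319 -0.0097  0.012 ]
stub 140 [284.2 125.4] [34.8 37.6] [ 0.5317 -0.008   0.061 ]
stub 160 [284.2 125.1] [34.8 36.9] [ 0.5314 -0.008   0.061 ]
stub 175 [284.2 124.8] [34.4 36. ] [ 0.5312 -0.008   0.061 ]
hub [281.4 269. ] [89.7 97.3] [ 0.5933 -0.0102  0.2056] 0.20560309087856476
bush [281.1 270.1] [69.1 75.1] [ 0.5939 -0.0104  0.2056]
```

```bash
python3 - <<'E'
from m import *
w=snap('wrist');I=w['image'];h=cv2.cvtColor(I,cv2.COLOR_RGB2HSV);val=cv2.medianBlur(h[...,2],3)
for t in(188,192,195):
    m=((val>t)&(h[...,1]<60)).astype(np.uint8)*255
    m=cv2.morphologyEx(m,cv2.MORPH_OPEN,cv2.getStructuringElement(cv2.MORPH_ELLIPSE,(9,9)))
    e=ell(m,283,128,17);print(t,np.round(e[0],1),np.round(e[1],1),np.round(onz(w,*e[0],.061),4))
g=cv2.medianBlur(h[...,2][95:165,245:325],3)
cv2.imwrite('pics/stub.png',cv2.resize(g,None,fx=7,fy=7,interpolation=cv2.INTER_NEAREST))
E
```

```text
188 [283.7 127.5] [28.4 31. ] [ 0.5334 -0.0087  0.061 ]
192 [283.2 127.9] [27.7 29.2] [ 0.5338 -0.0091  0.061 ]
195 [283.7 125. ] [19.3 28.5] [ 0.5314 -0.0087  0.061 ]
```

View pics/stub.png

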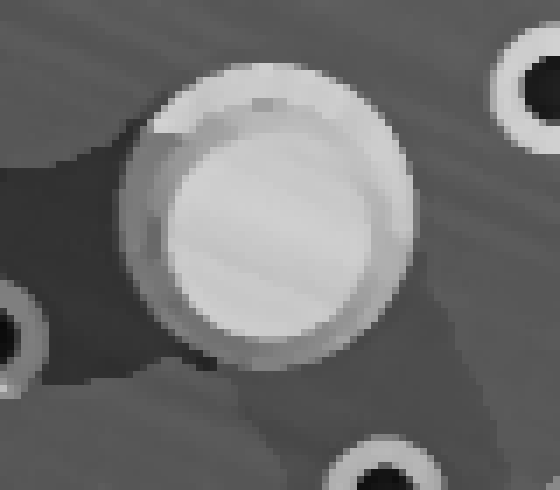

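The crop shows the stub's top disc, chamfer ring and shoulder. The disc centre is at (283.0,128.1), which puts the axle at about (0.534,-0.009). I move the wheel over it and come down with force checks.

Call:
{"method": "carry_out", "body": {"targets": [[1,0,0.1,-2,0],[1,0,0,-2,0],[1,0,0,-1.95,0],[1,3,0,0,0],[1,3,0,0,0],[1,3,0,0,0],[1,2.5,0,0,0],[1,0,0,0,0],[1,0,0,0,0],[1,0.5,0,0,0],[1,0.5,0,0,0],[1,0,0,0,0]]}}

```text
time: 8.05
tool_pos: [0.5357, -0.0088, 0.0697]
ee_rot: [0.089, 1.57, 0.089]
wrist_force: [-0.7, -0.1, -1.9]
width: 0.0619
```

```bash
python3 - <<'E'
from m import *
w=snap('wrist','w3.png');plan([.534,-.009,.06]);cv2.imwrite('pics/w3c.png',cv2.resize(w['image'][170:350,170:400,::-1],None,fx=3,fy=3))
E
```

```text
t 8.1 tcp [ 0.5357 -0.0088  0.0698] w 0.0617 F [ 0.7  0.3 -1.9] j [-0.12  0.12  1.61  0.    1.41 -1.69]
turn 0 shift [ 0.98 -0.02 -0.17]
```

View pics/w3c.png

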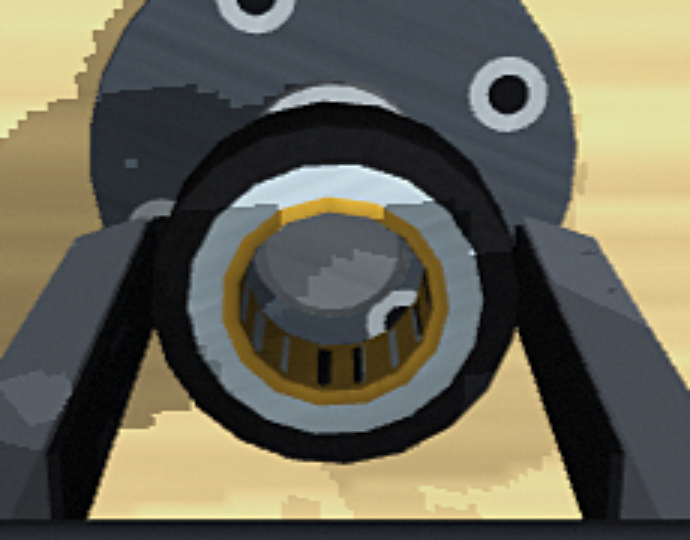

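The crop shows the stub top inside the bore, roughly centred and a pixel or two left. I quantify that before lowering.

```bash
python3 - <<'E'
from m import *
w=snap('wrist');h=cv2.cvtColor(w['image'],cv2.COLOR_RGB2HSV);sat,val=h[...,1],h[...,2]
v=cv2.medianBlur(val,3)
print('col280 rows 236..300',v[236:300,280]);print('row 255 cols 240..325',v[255,240:325])
gold=((sat>90)&(val>40)&(h[...,0]>10)&(h[...,0]<30)).astype(np.uint8)*255
e=ell(gold,282,270,44);print('bush',np.round(e[0],1),np.round(e[1],1))
P=w['pose'];zt=P[2,3]-.179+.0116
print('bush pos',np.round(onz(w,*e[0],zt),4),'stub guess',np.round(onz(w,279.3,249.5,.058),4))
for x in(.533,.534,.535):
  c=np.array([[x+.015*np.cos(a),-.0095+.015*np.sin(a),.058] for a in np.linspace(0,6.28,60)]);q=np.array([proj(w,k) for k in c]);d=np.array([proj(w,[k[0]*.8+x*.2,(k[1]+.0095)*.8-.0095,.061]) for k in c])
  print(x,q.min(0).round(1),q.max(0).round(1),'disc',d.min(0).round(1),d.max(0).round(1))
E
```

```text
col280 rows 236..300 [204 201 194 189 164 100  95  94  94  95  95  95  95  95  95  94  93  92
  92  93  98  96 111 111 114 115 117 117 117 116 116 116 117 117 118 118
 118  78  74  74  73  73  73  73  72  73  73  75  75  72  65  49  35  37
  39  39  49  49  48  48  48  59  69  71]
row 255 cols 240..325 [147 146 142 142 141 141 139 131 129 129 127 122 114 103  85  82  82  82
  84  91  93  93  93  93  92  91  91  89  89  88  89  89  91  91  92  92
  92  91  91  91  93  98  93  92  92  91  91  98 118 120 118 119 121 121
 119 119 120 120 117  94  93  92  84  81  81  81  80  79  76  99 119 119
 116 115 115 116 137 136 135 134 134 134 136 136 134]
bush [281.1 270.1] [69.2 75. ]
bush pos [ 0.535  -0.0089  0.0813] stub guess [ 0.5336 -0.0099  0.058 ]
0.533 [252.8 222.7] [307.1 273.4] disc [257.9 229.7] [302.  270.8]
0.534 [252.8 224.4] [307.1 275. ] disc [257.9 231.5] [302.  272.5]
0.535 [252.9 226.2] [307.1 276.7] disc [258.  233.3] [301.9 274.1]
```

Call:
{"method": "carry_out", "body": {"targets": [[1,0,-0.08,-0.1,0],[1,0.4,0,0,0],[1,0.4,0,0,0],[1,0.3,0,0,0],[1,0.3,0,0,0],[1,0,0,0,0]]}}

```text
time: 8.75
tool_pos: [0.534, -0.0095, 0.0547]
ee_rot: [2.978, 1.569, 2.978]
wrist_force: [-0.4, 0.2, -0.9]
width: 0.0618
```

Call:
{"method": "carry_out", "body": {"targets": [[1,0.3,0,0,0],[1,0.3,0,0,0],[1,0,0,0,0]]}}

```text
time: 9.05
tool_pos: [0.5342, -0.0095, 0.0489]
ee_rot: [2.942, 1.57, 2.942]
wrist_force: [0.4, -0.4, -1.5]
width: 0.0619
```

Call:
{"method": "carry_out", "body": {"targets": [[1,0.6,0,0,0],[1,0.6,0,0,0],[1,0.6,0,0,0],[1,0.5,0,0,0],[1,0.3,0,0,0],[1,0.1,0,0,0],[1,0,0,0,0]]}}

```text
time: 9.75
tool_pos: [0.5345, -0.0095, 0.0229]
ee_rot: [2.327, 1.571, 2.327]
wrist_force: [-2.4, 1.2, 1.8]
width: 0.0621
```

Call:
{"method": "carry_out", "body": {"targets": [[0,0,0,0,0],[0,0,0,0,0],[0,0,0,0,0],[0,0,0,0,0],[0,-2,0,0,0],[0,-3,0,0,0],[0,-4,0,0,0],[0,-3.7,0,0,0],[0,0,-2.43,0.73,0],[0,0,-2.43,0.73,0],[0,0,-2.43,0.73,0],[0,0,-2.43,0.73,0],[0,0,-2.43,0.73,0],[0,0,-2.43,0.73,0],[0,0,-2.43,0.73,0],[0,0,-2.43,0.73,0],[0,0,-2.43,0.73,0],[0,0,-2.43,0.73,0]]}}

```text
time: 11.55
tool_pos: [0.6078, -0.2536, 0.1492]
ee_rot: [1.071, 1.571, 1.07]
wrist_force: [-0.4, -0.3, 1.0]
width: 0.094
```

Call:
{"method": "carry_out", "body": {"targets": [[0,0,0,0,0],[0,0,0,0,0],[0,0,0,0,0]]}}

```text
time: 11.85
tool_pos: [0.6074, -0.2516, 0.1494]
ee_rot: [1.765, 1.57, 1.766]
wrist_force: [-0.7, 0.0, 0.2]
width: 0.0942
```

```bash
python3 - <<'E'
from m import *
w=snap('wrist');h=cv2.cvtColor(w['image'],cv2.COLOR_RGB2HSV);sat,val=h[...,1],h[...,2]
u,v=proj(w,[.607,-.2525,.006]);print(u,v)
low=((sat<60)&(val>80)).astype(np.uint8)*255
e=ell(low,u,v,32);print(np.round(e[0],1),np.round(e[1],1),'exp px',48*.37/.35)
q=onz(w,*e[0],.005);print(q.round(4));plan([q[0],q[1],.002],(0,1))
E
```

```text
280.14185309502614 195.92807163315288
[279.8 194.4] [51.6 52.5] exp px 50.74285714285714
[ 0.6059 -0.2528  0.005 ]
t 11.9 tcp [ 0.6075 -0.2514  0.1496] w 0.0941 F [-0.4 -0.6  0.8] j [-0.48  0.34  1.18  0.    1.62 -2.05]
turn 0.06 shift [14.76 -0.15 -0.16]
```

Call:
{"method": "carry_out", "body": {"targets": [[0,3,0,-0.1,0],[0,3,0,0,0],[0,3,0,0,0],[0,2.5,0,0,0],[0,1.7,0,0,0],[0,1,0,0,0],[0,0.5,0,0,0],[0,0,0,0,0],[1,0,0,0,0],[1,0,0,0,0],[1,0,0,0,0],[1,0,0,0,0],[1,0,0,0,0],[1,0,0,0,0],[1,0,0,0,0],[1,0,0,0,0],[1,0,0,0,0],[1,-1,0,0,0]]}}

```text
time: 13.7
tool_pos: [0.6052, -0.2519, 0.0108]
ee_rot: [2.626, 1.567, 2.626]
wrist_force: [-0.4, -0.1, -1.0]
width: 0.0465
```

Call:
{"method": "carry_out", "body": {"targets": [[1,-2,0,0,0],[1,-3,0,0,0],[1,-3,0,0,0],[1,-2.5,0,0,0],[1,0,2.43,-0.72,0],[1,0,2.43,-0.72,0],[1,0,2.43,-0.72,0],[1,0,2.43,-0.72,0],[1,0,2.43,-0.72,0],[1,0,2.43,-0.72,0],[1,0,2.43,-0.72,0],[1,0,2.43,-0.72,0],[1,0,2.43,-0.72,0],[1,0,2.43,-0.72,0],[1,0,0,0,0],[1,0,0,0,0]]}}

```text
time: 15.3
tool_pos: [0.5348, -0.0095, 0.1181]
ee_rot: [-0.54, 1.569, -0.539]
wrist_force: [-0.7, -0.5, -0.6]
width: 0.0464
```

```bash
python3 - <<'E'
from m import *
w=snap('wrist','w4.png');cv2.imwrite('pics/w4c.png',cv2.resize(w['image'][130:340,150:420,::-1],None,fx=2.8,fy=2.8));plan([.534,-.0097,.1])
E
```

```text
t 15.35 tcp [ 0.5349 -0.0101  0.118 ] w 0.0463 F [ 0.5 -0.9 -1.1] j [-0.12  0.09  1.55 -0.    1.51 -1.7 ]
turn 0 shift [ 1.8   0.04 -0.09]
```

View pics/w4c.png

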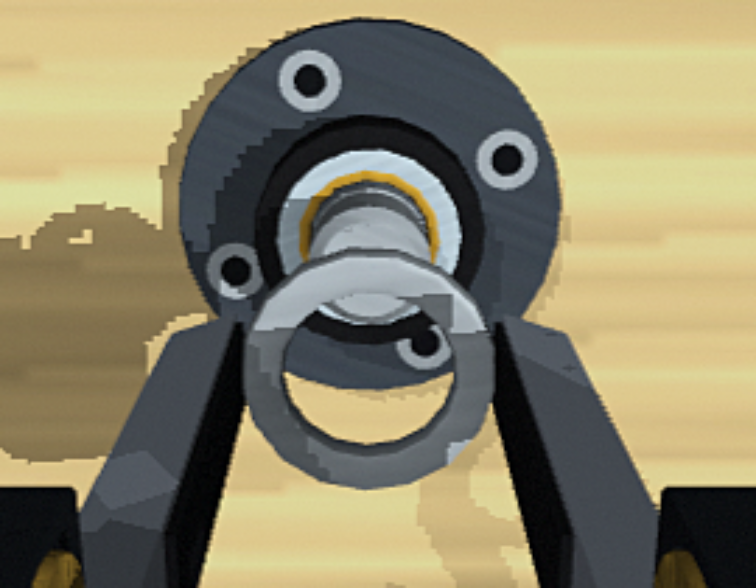

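The held washer is in the crop, centred near (370,370). Behind it the wheel is seated round the stub, with the shoulder no longer visible and the flange evenly around it. I measure the washer's offset in the hand.

```bash
python3 - <<'E'
from m import *
w=snap('wrist');P=w['pose'];zt=P[2,3]-.179+.0035
for v in(262,263,264):print(np.round(onz(w,281.7,v,zt),4))
o,p,M=st();print(p.round(4),zt)
c=np.array([[p[0]+.024*np.cos(a),p[1]+.024*np.sin(a),zt] for a in np.linspace(0,6.28,60)]);q=np.array([proj(w,k) for k in c])
q=(q-[150,130])*2.8;print('pred crop for centred washer',q.min(0).round(),q.max(0).round())
h=cv2.cvtColor(w['image'],cv2.COLOR_RGB2HSV);wood=((h[...,1]>75)&(h[...,2]>80)).astype(np.uint8)*255
g=cv2.medianBlur(h[...,2],3);print('col282',g[215:235,282],g[295:312,282])
# wheel top hub visible edges at row of shaft, and stub top edge
E
```

```text
[ 0.5335 -0.0099  0.1213]
[ 0.5341 -0.0099  0.1213]
[ 0.5346 -0.0099  0.1213]
[ 0.5349 -0.0104  0.1178] 0.12134815984358555
pred crop for centred washer [235. 252.] [497. 493.]
col282 [185 187 187 159  99  99 112 200 200 194 193 192 191 189 187 186 183 179
 170 170] [112 112 109 108 107 105 105 104 103 104 226 226 222 221 221 221 222]
```

Call:
{"method": "carry_out", "body": {"targets": [[1,2,0.03,-0.05,0],[1,2,0,0,0],[1,1,0,0,0],[1,0.4,0,0,0],[1,0.4,0,0,0],[1,0.4,0,0,0],[1,0.3,0,0,0],[1,0,0,0,0]]}}

```text
time: 16.2
tool_pos: [0.5341, -0.0092, 0.0524]
ee_rot: [1.297, 1.571, 1.297]
wrist_force: [0.2, -0.1, -0.7]
width: 0.0463
```

Call:
{"method": "carry_out", "body": {"targets": [[1,0.4,0,0,0],[1,0.4,0,0,0],[1,0.3,0,0,0],[1,0.3,0,0,0],[1,0,0,0,0]]}}

```text
time: 16.7
tool_pos: [0.5336, -0.0092, 0.0378]
ee_rot: [2.953, 1.57, 2.953]
wrist_force: [0.0, -0.4, 0.1]
width: 0.0465
```

Call:
{"method": "carry_out", "body": {"targets": [[1,0.15,0,0,0],[1,0,0,0,0],[0,0,0,0,0],[0,0,0,0,0],[0,0,0,0,0],[0,0,0,0,0],[0,0,0,0,0],[0,-2,0,0,0],[0,-3,0,0,0],[0,-3,0,0,0],[0,-3,0,2,0],[0,-2,0,2,0],[0,0,0,2,0],[0,0,0,0,0],[0,0,0,0,0]]}}

```text
time: 18.2
tool_pos: [0.5933, -0.0092, 0.166]
ee_rot: [3.044, 1.569, 3.044]
wrist_force: [0.1, -0.2, -0.2]
width: 0.0941
```

```bash
python3 - <<'E'
from m import *
w=snap('wrist','w5.png');sb=snap('side')
a=cv2.resize(w['image'][20:230,:,::-1],None,fx=1.42,fy=1.42)
b=cv2.resize(sb['image'][195:265,240:325,::-1],None,fx=3.6,fy=3.6,interpolation=cv2.INTER_CUBIC)
c=np.zeros((a.shape[0]+b.shape[0],a.shape[1],3),np.uint8);c[:a.shape[0]]=a;c[a.shape[0]:,:b.shape[1]]=b
cv2.imwrite('pics/w5c.png',c);print(c.shape);plan([.5655,.306,.195],(1,.12))
E
```

```text
(550, 795, 3)
t 18.3 tcp [ 0.5929 -0.0091  0.166 ] w 0.0941 F [-1.   0.7 -0.6] j [-0.11  0.19  1.33  0.    1.62 -1.68]
turn 83.15 shift [ -2.88   1.03 -31.62]
```

View pics/w5c.png

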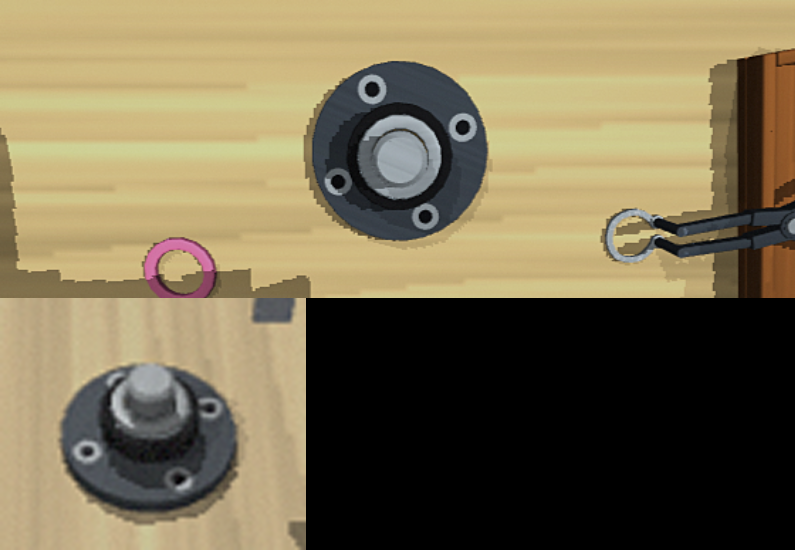

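The wheel and washer are seated concentrically on the stub: top disc at about (400,158) in the crop, washer ring flat around it, and the side view agrees. The ring (632,236) and tips are untouched. Next I move over to view stub, ring and pivot together.

Call:
{"method": "carry_out", "body": {"targets": [[0,-0.5,2.5,0.5,0],[0,-1,2.5,0.5,0],[0,-1,2.5,0.5,0],[0,-1,2.5,0.5,0],[0,0,2,0,0],[0,0,1,0,0],[0,0,0,0,0],[0,0,0,0,0]]}}

```text
time: 19.1
tool_pos: [0.6135, 0.12, 0.2014]
ee_rot: [-2.574, 1.569, -2.575]
wrist_force: [-0.5, -0.6, -0.1]
width: 0.0939
```

```bash
python3 - <<'E'
from m import *
w=snap('wrist','w6.png');c=w['image'][:,:,::-1]
cv2.imwrite('pics/w6c.png',cv2.resize(c[0:260,160:560],None,fx=2,fy=2,interpolation=cv2.INTER_CUBIC))
plan([.5655,.306,.195],(1,.12))
E
```

```text
t 19.15 tcp [0.6136 0.1197 0.2015] w 0.0941 F [-0.4  0.7 -0.7] j [ 0.1   0.26  1.18 -0.    1.7  -1.47]
turn 83.1 shift [  0.64  -2.56 -19.07]
```

View pics/w6c.png

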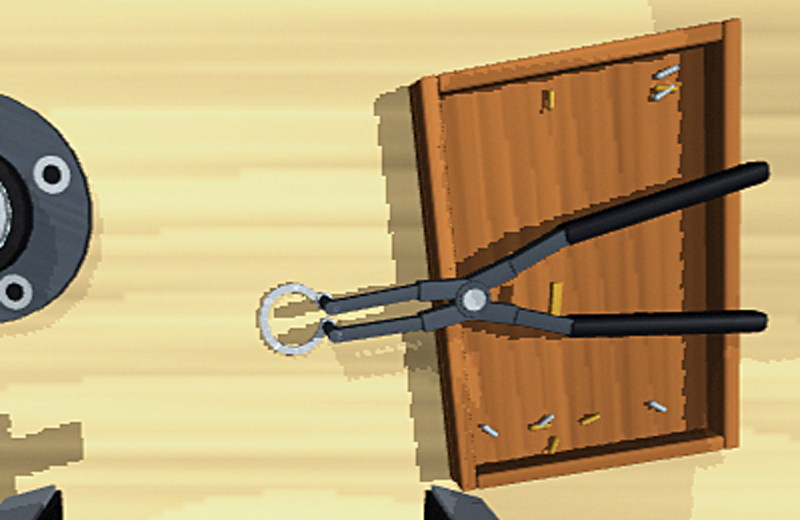

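The stub is at the left edge. The ring is at crop (292,318), i.e. image (306,159). The pivot is at (396.5,149.5), with the black sleeves running right to (543,86) and (543,160). Next I measure the pliers' axis, the ring centre and the heights.

```bash
cat > p.py <<'E'
from m import *
w=snap('wrist');ta=snap('top');sb=snap('side')
h=cv2.cvtColor(w['image'],cv2.COLOR_RGB2HSV);sat,val=h[...,1],h[...,2]
low=((sat<50)&(val>110)).astype(np.uint8)*255
e=ell(low,304,159,19);print('ring ell',np.round(e[0],1),np.round(e[1],1),'at z.003',onz(w,*e[0],.003).round(4))
print('pivot tri',tri([ray(w,396.4,149.4),ray(ta,194,187),ray(sb,293,153)]).round(4),[onz(w,396.4,149.4,z).round(4) for z in(.034,.038)])
dk=(val<48).astype(np.uint8)*255; dk[:,:438]=0; dk[200:]=0
n,lab,stt,cen=cv2.connectedComponentsWithStats(dk)
L=[]
for i in np.argsort(-stt[1:,4])[:2]+1:
    ys,xs=np.nonzero(lab==i);print('sleeve',stt[i])
    # centroids per column -> world points at z=.031
    pts=np.array([onz(w,x,ys[xs==x].mean(),.034)[:2] for x in np.unique(xs)])
    m,d=pts.mean(0),np.linalg.svd(pts-pts.mean(0))[2][0];d*=np.sign(d[1]);L.append((m,d));print('mean',m.round(4),'dir',d.round(4),'ends',pts[0].round(4),pts[-1].round(4))
ax=-(L[0][1]+L[1][1]);ax/=np.linalg.norm(ax);print('pliers x dir',ax.round(4),'yaw',np.degrees(np.arctan2(ax[1],ax[0])))
# intersection of sleeve lines & midpoints across axis at 75 behind pivot
A=np.array([L[0][1],-L[1][1]]).T;s=np.linalg.solve(A,L[1][0]-L[0][0]);print('intersect',(L[0][0]+s[0]*L[0][1]).round(4))
piv=onz(w,396.4,149.4,.036)[:2];rc=onz(w,*e[0],.003)[:2];v=rc-piv;print('pivot->ring',np.linalg.norm(v).round(4),(v/np.linalg.norm(v)).round(4))
g=piv-.075*ax;print('grip',g.round(4));plan([*g,.2],(-ax[1],ax[0]))
E
python3 p.py
```

```text
ring ell [306.2 158.9] [33.4 35.7] at z.003 [0.5876 0.1451 0.003 ]
pivot tri [0.5745 0.2294 0.0344] [array([0.5745, 0.2268, 0.034 ]), array([0.574 , 0.2256, 0.038 ])]
sleeve [ 438   19  107  135 1778]
mean [0.5251 0.3073] dir [-0.1773  0.9842] ends [0.5202 0.2595] [0.518  0.3535]
sleeve [442 155 101  14 900]
mean [0.5854 0.3174] dir [-0.016   0.9999] ends [0.582  0.2702] [0.5852 0.3643]
pliers x dir [ 0.0969 -0.9953] yaw -84.43703644254211
intersect [ 0.5915 -0.0612]
pivot->ring 0.0822 [ 0.1624 -0.9867]
grip [0.567  0.3009]
t 19.3 tcp [0.614  0.1197 0.2018] w 0.0938 F [-0.7  0.3  0.8] j [ 0.1   0.26  1.18 -0.    1.7  -1.47]
turn 84.35 shift [  0.18  -2.92 -18.49]
```

```bash
python3 - <<'E'
s=open('p.py').read()
s=s.replace("dk=(val<48).astype(np.uint8)*255;","I=w['image'].astype(int);dk=((val<60)&(I.max(2)-I.min(2)<12)).astype(np.uint8)*255;dk=cv2.morphologyEx(dk,cv2.MORPH_OPEN,np.ones((5,5),np.uint8));")
s=s.replace("ys,xs=np.nonzero(lab==i)","ys,xs=np.nonzero(lab==i);k=xs>448;ys,xs=ys[k],xs[k]")
open('p.py','w').write(s)
E
python3 p.py
```

```text
ring ell [306.1 158.5] [32.7 35.7] at z.003 [0.5877 0.145  0.003 ]
pivot tri [0.5747 0.2295 0.0344] [array([0.575, 0.227, 0.034]), array([0.5745, 0.2257, 0.038 ])]
sleeve [ 443   80  100   39 1111]
mean [0.5294 0.3122] dir [-0.3037  0.9528] ends [0.5422 0.2721] [0.5186 0.3521]
sleeve [446 156  34  11 342]
mean [0.5858 0.2914] dir [-0.0268  0.9996] ends [0.5859 0.2773] [0.585  0.3053]
pliers x dir [ 0.1669 -0.986 ] yaw -80.39292875586605
intersect [0.5903 0.1211]
pivot->ring 0.0824 [ 0.1572 -0.9876]
grip [0.5623 0.3003]
t 19.45 tcp [0.6141 0.1201 0.202 ] w 0.094 F [ 0.9  1.  -0.4] j [ 0.1   0.26  1.18 -0.    1.7  -1.47]
turn 80.33 shift [  0.2   -2.11 -18.63]
```

Call:
{"method": "carry_out", "body": {"targets": [[0,0,0,0,8.03],[0,0,0,0,8.03],[0,0,0,0,8.03],[0,0,0,0,8.03],[0,0,0,0,8.03],[0,0,0,0,8.03],[0,0,0,0,8.03],[0,0,0,0,8.03],[0,0,0,0,8.03],[0,0,0,0,8.03],[0,0,-0.22,-1.86,0],[0,0,-0.21,-1.86,0],[0,0,-0.21,-1.86,0],[0,0,-0.21,-1.86,0],[0,0,-0.21,-1.86,0],[0,0,-0.21,-1.86,0],[0,0,-0.21,-1.86,0],[0,0,-0.21,-1.86,0],[0,0,-0.21,-1.86,0],[0,0,-0.21,-1.86,0]]}}

```text
time: 21.45
tool_pos: [0.5614, 0.3022, 0.202]
ee_rot: [2.305, 1.571, 0.905]
wrist_force: [-0.3, 0.5, -0.3]
width: 0.094
```

Call:
{"method": "carry_out", "body": {"targets": [[0,3,0,0,0],[0,2,0,0,0],[0,0,0,0,0],[0,0,0,0,0]]}}

```text
time: 21.85
tool_pos: [0.5617, 0.301, 0.152]
ee_rot: [-1.448, 1.57, -2.849]
wrist_force: [-0.3, -0.8, -0.4]
width: 0.0942
```

```bash
cat > q.py <<'E'
from m import *
w=snap('wrist','w7.png');I=w['image'].astype(int);val=I.max(2)
plan([.5623,.3005,.0145],(.986,.167));P=w['pose'];o,p,M=st()
dk=((val<60)&(I.max(2)-I.min(2)<12)).astype(np.uint8)*255
q=[proj(w,[*(np.array([.5623,.3005])+s*.0265*np.array([.986,.167])),.038]) for s in(-1,1)];print('expected handle px',np.round(q,1))
for r in range(150,261,10):
    xs=np.nonzero(dk[r,150:410])[0]+150
    g=np.split(xs,np.nonzero(np.diff(xs)>3)[0]+1);print(r,[(a[0],a[-1]) for a in g if len(a)>4])
E
python3 q.py
```

```text
t 21.9 tcp [0.5624 0.301  0.1532] w 0.0942 F [-0.3  0.1  1.2] j [0.4  0.3  1.23 0.   1.61 0.23]
turn 0.09 shift [13.87 -0.05  0.06]
expected handle px [[251.1 204.1]
 [315.8 204.2]]
150 [(np.int64(237), np.int64(247)), (np.int64(316), np.int64(327))]
160 [(np.int64(239), np.int64(249)), (np.int64(314), np.int64(325))]
170 [(np.int64(240), np.int64(251)), (np.int64(312), np.int64(324))]
180 [(np.int64(241), np.int64(253)), (np.int64(311), np.int64(322))]
190 [(np.int64(243), np.int64(254)), (np.int64(309), np.int64(320))]
200 [(np.int64(246), np.int64(256)), (np.int64(307), np.int64(317))]
210 [(np.int64(248), np.int64(258)), (np.int64(306), np.int64(317))]
220 [(np.int64(250), np.int64(259)), (np.int64(304), np.int64(315))]
230 [(np.int64(250), np.int64(261)), (np.int64(302), np.int64(313))]
240 [(np.int64(306), np.int64(310))]
250 [(np.int64(183), np.int64(189)), (np.int64(373), np.int64(379))]
260 [(np.int64(176), np.int64(190)), (np.int64(372), np.int64(385))]
```

The sleeves are centred on the tool axis (mid column 281.5 against 281.2) and aligned with it, and their front ends lie about 28 mm ahead of the TCP. I go down and squeeze.

Call:
{"method": "carry_out", "body": {"targets": [[0,3,0,0,0],[0,3,0,0,0],[0,3,0,0,0],[0,2,0,0,0],[0,1.3,0,0,0],[0,1,0,0,0],[0,0.4,0,0,0],[0,0,0,0,0],[0,0,0,0,0]]}}

```text
time: 22.8
tool_pos: [0.5628, 0.3009, 0.0163]
ee_rot: [1.844, 1.568, 0.442]
wrist_force: [0.4, 0.3, 0.9]
width: 0.0941
```

Call:
{"method": "carry_out", "body": {"targets": [[1,0,0,0,0],[1,0,0,0,0],[1,0,0,0,0],[1,0,0,0,0],[1,0,0,0,0],[1,0,0,0,0],[1,0,0,0,0],[1,0,0,0,0],[1,0,0,0,0],[1,0,0,0,0],[1,0,0,0,0],[1,0,0,0,0]]}}

```text
time: 24.0
tool_pos: [0.5622, 0.3006, 0.0152]
ee_rot: [1.87, 1.57, 0.469]
wrist_force: [-0.4, 0.9, 1.3]
width: 0.0361
```

```bash
python3 - <<'E'
from m import *
plan([.5623,.3005,.0145],(.986,.167));plan([.5623,.3005,.0145])
snap('wrist','w8.png');snap('top','t8.png');snap('side','s8.png')
E
```

```text
t 24.0 tcp [0.5622 0.3006 0.0152] w 0.0361 F [-0.4  0.9  1.3] j [0.4  0.38 1.4  0.   1.36 0.23]
turn 0.08 shift [0.07 0.01 0.01]
t 24.0 tcp [0.5622 0.3006 0.0152] w 0.0361 F [-0.4  0.9  1.3] j [0.4  0.38 1.4  0.   1.36 0.23]
turn 0 shift [0.07 0.01 0.01]
```

Call:
{"method": "carry_out", "body": {"targets": [[1,-0.5,0,0,0],[1,-1,0,0,0],[1,-1.5,0,0,0],[1,-2,0,0,0],[1,-2,0,0,0],[1,-1,0,0,0],[1,0,0,0,0],[1,0,-0.79,1.43,0],[1,0,-0.79,1.43,0],[1,0,-0.79,1.43,0],[1,0,-0.79,1.43,0],[1,0,-0.79,1.43,0],[1,0,-0.79,1.43,0],[1,0,-0.79,1.43,0],[1,0,-0.79,1.43,0],[1,0,-0.79,1.43,0],[1,0,-0.79,1.43,0],[1,0,0,0,0],[1,0,0,0,0],[1,0,0,0,0]]}}

```text
time: 26.15
tool_pos: [0.5084, 0.1467, 0.0951]
ee_rot: [2.292, 1.57, 0.891]
wrist_force: [0.2, 0.3, -1.4]
width: 0.0359
```

```bash
python3 - <<'E'
from m import *
ta=snap('top','t9.png');sb=snap('side','s9.png');w=snap('wrist','w9.png')
plan([.5623,.3005,.0145])
for s,n in((ta,'top'),(sb,'side')):
    for q in([.534,-.0095,.061],[.534,-.0095,.0805]):print(n,proj(s,q).round(1))
a=cv2.resize(ta['image'][160:235,225:325,::-1],None,fx=8,fy=8,interpolation=cv2.INTER_CUBIC)[:300]
t=ta['image'][175:225,255:325,::-1];t=cv2.resize(t,(420,300),interpolation=cv2.INTER_CUBIC)
b=sb['image'][185:265,240:320,::-1];b=cv2.resize(b,(380,380)) 
b=cv2.resize(sb['image'][190:250,245:321,::-1],(380,300),interpolation=cv2.INTER_CUBIC)
c=cv2.resize(w['image'][:,:,::-1],(400,300))
out=np.vstack([np.hstack([t,b]),np.hstack([c,np.zeros((300,400,3),np.uint8)])]);cv2.imwrite('pics/c9.png',out);print(out.shape)
E
```

```text
t 26.3 tcp [0.5083 0.1469 0.0949] w 0.0357 F [ 0.2 -0.5 -2. ] j [0.17 0.09 1.59 0.   1.46 0.  ]
turn 0 shift [  8.05   7.92 -14.23]
top [295.2 199.8]
top [295.2 198.9]
side [280.8 217.4]
side [281.1 211.4]
(600, 800, 3)
```

View pics/c9.png

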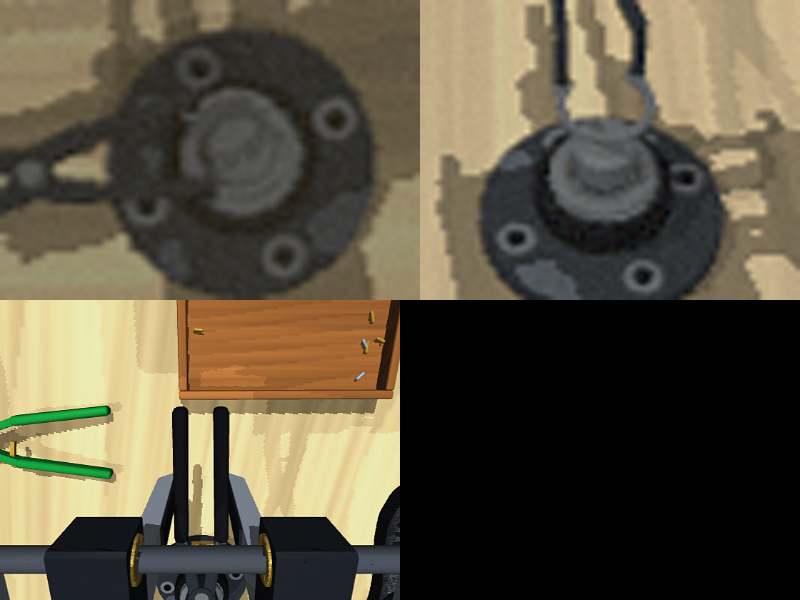

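This is the last viewable picture. The ring is spread on the tips and hovers over the stub. In the side crop the ring spans x 556 to 652, bottom 137, with the stub top at about (597,127). From here I check numerically only.

```bash
python3 - <<'E'
from m import *
I=np.mean([snap('side')['image'].astype(float) for _ in range(4)],0)
h=cv2.cvtColor(I.astype(np.uint8),cv2.COLOR_RGB2HSV)
print('cols',list(range(268,298)))
for r in range(200,236):print(r,' '.join('%3d'%x for x in h[r,268:298,1]),'|',' '.join('%3d'%x for x in h[r,268:298,2]))
E
```

```text
cols [268, 269, 270, 271, 272, 273, 274, 275, 276, 277, 278, 279, 280, 281, 282, 283, 284, 285, 286, 287, 288, 289, 290, 291, 292, 293, 294, 295, 296, 297]
200  75  78  80  62  20  52  58  71  71  71  77  78  75  77  78  76  77  76  78  70  51  80  78  79  77  78  79  78  81  76 | 152 127 127  94  50  39 102 194 207 206 152 127 125 120 186 208 206 206 212 113  40  35 180 199 195 193 187 190 195 197
201  75  79  77  64   5  51  55  71  71  71  72  74  79  77  75  76  74  77  77  72  54  99  77  77  77  80  77  76  77  79 | 150 126 126  92  49  35 102 194 206 206 203 148 123 122 129 135 196 211 215 117  38  31 181 199 195 191 188 188 195 197
202  76  78  79  64   0  69  57  71  70  71  73  76  76  79  75  77  76  77  81  52  57  17  80  79  76  78  78  77  77  77 | 151 124 129  88  45  37 111 194 208 202 206 206 148 120 123 126 138 142 133  73  40  46 182 198 194 192 186 188 193 198
203  75  78  74  60  11  60  61  72  71  71  71  75  78  76  75  82  76  77  63  22  45  27  82  81  77  77  78  79  78  79 | 154 127 128  85  48  38 125 194 207 202 205 208 148 121 122 128 131 133 106  58 
[... 7211 characters left out ...]
 5  14  18  16  18  20  21  19  20  17  21  19  28   9   9  70  11  30  16  18  34  17 |  41  25  24  27  28  28  25  38  51  73  86  96  99  88  98  96 104 103  85  54  37  28  27  22  23  17  31  42  45  46
234  20  23  22  31  33  18  20   9   9  14   0  21  13   5  21  12  20  12  21  17  11  20  16  44  32  51  28  21  30  37 |  51  34  23  25  23  29  25  27  27  37  36  36  39  51  60  43  39  41  36  30  23  26  31  23  24  20  45  48  43  48
235  26  40  25  27  14  23  26  18  19  39  20  10  28   9  15  18  61  43  38   9  10  20  30  16  59  17  17  22  33  28 |  50  45  31  19  18  22  20  28  27  26  25  25  27  28  34  29  21  24  27  29  25  25  17  16  13  30  45  46  46  45
```

```bash
python3 - <<'E'
from m import *
sb=snap('side');ax,ay=.534,-.0095
for n,y,z in(('disc front',ay-.012,.061),('disc back',ay+.012,.061),('washer low front',ay-.024,.034),('washer top front',ay-.024,.040),('flange front',ay-.055,0),('ring front low',ay-.0205,.080),('ring front low droop',ay-.0205,.0792),('ring back/wide',ay,.0815)):print(n,proj(sb,[ax,y,z]).round(2))
h=cv2.cvtColor(sb['image'],cv2.COLOR_RGB2HSV)
print(h[245:262,281,2],h[245:262,281,1])
ta=snap('top');g=cv2.cvtColor(ta['image'],cv2.COLOR_RGB2HSV)
print('top; axis z.082',proj(ta,[ax,ay,.082]).round(1),'z.04',proj(ta,[ax,ay,.04]).round(1))
for r in range(186,214):print(r,' '.join('%3d'%x for x in g[r,276:316,2]))
E
```

```text
disc front [281.08 221.66]
disc back [280.62 213.14]
washer low front [280.95 233.88]
washer top front [281.03 232.17]
flange front [281.1  254.74]
ring front low [281.5 219. ]
ring front low droop [281.49 219.25]
ring back/wide [281.12 211.12]
[ 58  54  53  54  58  55  54  47  41  86 139 143 139 140 142 141 140] [35 38 29 42 22 28 19 27 56 47 73 75 77 75 75 76 75]
top; axis z.082 [295.2 198.8] z.04 [295.2 200.7]
186  81  75  70  57  49  52  45  46  59  71  54  35  32  49  71  62  44  44  45  43  49  45  50  45  50  47  47  48  54  54  53  51  48  51  56  73  87  94  95  99
187  81  74  61  47  43  46  42  45  52  70  56  44  31  49  70  60  41  48  51  47  47  50  47  46  47  48  50  50  52  46  45  51  51  48  45  55  89 101  95  97
188  80  58  48  47  50  48  43  47  51  61  71  73  70  75  61  45  41  42  42  36  41  42  42  50  46  49  45  44  43  45  52  47  51  49  50  48  60  95 100  99
189  70  49  49  47  49  47  45  47  41  49  56  64  58  57  42  40  43  43  39  38  44  34  33  38  42  42  49  48  47  54  49  47  49  48  53  42  50  70  95 103
190  57  49  45  46  47  45
[... 3208 characters left out ...]
  47  46  48  46  59  64  62  63  64  61  62
210  75  75  55  36  58  80  72  55  51  48  40  35  42  43  50  49  63  72  77  78  74  65  55  46  46  43  45  39  46  52  49  63  62  64  66  61  62  62  61  65
211  64  85  86  79  83  77  59  48  52  50  51  41  38  38  36  44  49  48  48  46  42  44  34  32  40  39  40  44  54  44  55  59  65  65  66  60  65  64  58  77
212  51  59  63  75  63  53  46  46  54  54  50  48  49  43  35  42  44  37  37  39  42  34  43  40  44  43  48  53  48  50  59  68  62  58  66  66  63  63  67  90
213  52  47  54  50  49  52  48  53  47  50  50  52  51  49  49  42  40  38  41  42  34  44  36  44  44  47  49  48  47  50  60  70  64  65  62  63  63  61  73  96
```

The side view suggests x is good, but the ring may be about 4 mm short in y or too high. I back it off over plain bench so it can be triangulated cleanly.

Call:
{"method": "carry_out", "body": {"targets": [[1,0,0,-2,0],[1,0,0,-2,0],[1,0,0,-2,0],[1,0,0,-2,0],[1,0,0,0,0],[1,0,0,0,0]]}}

```text
time: 27.2
tool_pos: [0.4946, 0.225, 0.0949]
ee_rot: [-0.175, 1.57, -1.575]
wrist_force: [0.1, -0.4, -1.7]
width: 0.0358
```

```bash
cat > r.py <<'E'
from m import *
C0=np.array([.5206,.069,.0815]);N=4
def obs(n):
    s=snap(n);I=np.mean([s['image'].astype(float)]+[snap(n)['image'].astype(float) for _ in range(N-1)],0).astype(np.uint8)
    return s,cv2.cvtColor(I,cv2.COLOR_RGB2HSV)
for n in('top','side'):
    s,h=obs(n);c=proj(s,C0)
    ring=np.array([proj(s,C0+[.0185*np.cos(a),.0185*np.sin(a),0]) for a in np.linspace(0,6.28,60)])
    print(n,'pred centre',c.round(2),ring.min(0).round(1),ring.max(0).round(1))
    u,v=int(c[0]),int(c[1])
    for r in range(v-13,v+14):print(r,u-14,' '.join('%3d'%x for x in h[r,u-14:u+15,1]),'|',' '.join('%3d'%x for x in h[r,u-14:u+15,2]))
E
python3 r.py
```

```text
top pred centre [260.87 205.46] [252.8 197.4] [269.  213.5]
192 246  87  87  83  88  88  85  84  88  88  82  89  88  84  83  86  84  87  83  83  88  83  83  84  83  83  88  85  82  84 |  85  85  86  84  84  84  94  98  98 100 103 102 100 102 101 100 100 102 101  99 101 101 100 102 101 102  93  87  76
193 246  87  84  86  88  87  89  82  84  85  85  83  84  89  82  88  90  88  84  84  86  81  83  88  83  82  83  84  85  71 |  91  97  98  98  91  92 100 100  99  99  98 100  97  99  98  99  99 100  97  98  97  98  99  98  99  92  82  84  65
194 246  81  84  80  83  87  88  87  85  84  88  82  87  86  87  86  84  87  82  88  84  87  85  83  85  87  84  85  83  48 |  98  97  99 101  97  99 100  99 100  99  99 100  98 100 101 100 100 100  98 100 100  99 102  99 103  91  84  83  59
195 246  82  84  88  86  86  83  85  84  86  83  87  88  87  87  83  88  84  85  85  84  84  83  86  83  85  83  82  76  43 | 103 100 102 101 104 104 102 103 104 104 103 104 103 103 104 104 106 105 102 103 103 104 104 104 105  95  87  70  53
196 246  84  87  83  83  78  68  76  83  87  89  90  73  57  42  43  41 
[... 11388 characters left out ...]
78  75  76  77  76  78  78  77  78  81  73  76  78  74  76  76  76  77  76  77  79  76  76  77  75 | 197 154 136 130 127 129 128 129 130 125 118 180 193 202 181 150 140 142 134 131 127 122 128 123 129 131 128 126 123
196 259  78  78  76  77  75  75  78  78  74  77  74  78  78  79  79  78  77  76  78  76  76  78  74  77  74  76  78  74  75 | 200 151 127 129 129 130 128 128 131 126 121 183 148 132 135 131 132 134 134 131 127 124 120 123 128 130 128 127 122
197 259  79  78  75  75  77  77  77  76  75  74  76  79  80  77  78  77  78  77  77  75  77  73  76  75  78  77  76  77  77 | 204 153 130 129 129 129 129 130 130 128 121 129 121 122 131 132 131 133 135 132 129 123 118 119 125 129 127 126 122
```

Triangulated, the ring hangs about 1.7 mm short along the pliers' axis and is well placed sideways. I move back with that correction and lower with force checks.

Call:
{"method": "carry_out", "body": {"targets": [[1,0,0,2,0],[1,0,0,2,0],[1,0,0,2,0],[1,0,0,1.67,0],[1,0,0,0.5,0],[1,0,0,0,0],[1,0,0,0,0],[1,0.5,0,0,0],[1,0.5,0,0,0],[1,0.3,0,0,0],[1,0.3,0,0,0],[1,0,0,0,0],[1,0,0,0,0]]}}

```text
time: 28.9
tool_pos: [0.5084, 0.1447, 0.0789]
ee_rot: [-2.174, 1.571, 2.708]
wrist_force: [0.0, -0.8, -1.9]
width: 0.0359
```

Call:
{"method": "carry_out", "body": {"targets": [[1,0.3,0,0,0],[1,0.3,0,0,0],[1,0.3,0,0,0],[1,0,0,0,0],[1,0,0,0,0]]}}

```text
time: 29.4
tool_pos: [0.5083, 0.1446, 0.0698]
ee_rot: [-1.88, 1.571, 3.002]
wrist_force: [-0.3, 0.5, -1.6]
width: 0.0357
```

Call:
{"method": "carry_out", "body": {"targets": [[1,0.3,0,0,0],[1,0.3,0,0,0],[1,0.3,0,0,0],[1,0.3,0,0,0],[1,0.15,0,0,0],[1,0,0,0,0],[1,0,0,0,0]]}}

```text
time: 30.1
tool_pos: [0.5085, 0.1446, 0.0565]
ee_rot: [2.161, 1.571, 0.76]
wrist_force: [-0.5, -0.2, -1.7]
width: 0.0358
```

```bash
python3 - <<'E'
from m import *
F=[];Pz=[];T=[]
ims={'side':[],'top':[]}
for i in range(6):
    for n in ims:
        ims[n].append(robot.snapshot(n))
        o=robot.get_obs();F.append(o['wrist_force']);Pz.append(o['tool_pos']);T.append(o['wrist_torque'])
print('F',np.mean(F,0).round(2),'tcp',np.mean(Pz,0).round(4),'T',np.mean(T,0).round(3),o['width'],o['time'])
for n in ims:
    I=np.mean([s['image'].astype(float) for s in ims[n]],0);g=I.max(2)
    s=ims[n][0]
    for q in([.534,-.0095,.061],[.534,-.0095,.042]):print(n,'axis',proj(s,q).round(2))
    if n=='side':
        for r in range(212,238):print(r,' '.join('%3d'%x for x in g[r,264:299]))
    else:
        for r in range(188,213):print(r,' '.join('%3d'%x for x in g[r,280:312]))
E
```

```text
F [ 0.12 -0.14 -1.9 ] tcp [0.5085 0.1446 0.0566] T [ 0.016  0.046 -0.001] 0.03580065746635548 30.7
side axis [280.85 217.36]
side axis [280.61 222.96]
212 129 132 132 133 132 130 132  83  45  37 150 152 145 147 148 139 132 128 125 123 130 142 103  51  42  77 119 109 104 103 101  98 113 115 118
213 130 131 132 134 134 131 132  84  46  35 157 134  98  94  99  97 100 105 107  93 103 109  89  52  38  90 121 125 109 105 102  99 107 113 114
214 132 132 132 135 133 135 136  85  45  40  66  61  52  75  96 101 102 105 105 102 100  87  54  41  39  72 120 129 112 104 101 100  97 111 125
215 131 134 134 139 140 107  71  46  44  39  54  58  78  98 103 102 102 105 103 104 103 101  90  62  41  42  53  68  85 104 104 103  97 110 116
216 134 136 140 111  74  55  74  62  48  38  43  64  93 103 102 101 103 103 103 101 102 104 104  82  48  37  43  43  46  64  87  98 103 114 118
217 135 106  72  57  52  61 100  72  46  38  47  84  99 103 103 102 106 104 102 102 102 102 104  91  77  43  41  45  43  48  52  73  96 117 117
218 128  58  53  54  53  74 103  73  44  35  63  94 101 102 102 105 103 103 102 101 1
[... 5444 characters left out ...]
  62  42  39  38  39  44  47  46  47  45
208  48  48  48  45  49  49  48  50  50  49  47  49  76  84  83  83  83  89  87  89  86  67  42  35  36  37  47  45  48  45  55  58
209  42  54  51  45  41  39  38  38  41  53  48  47  75  88  87  84  79  88  87  72  66  51  40  37  40  43  48  47  45  56  61  61
210  59  79  65  50  46  47  39  37  38  41  42  40  59  67  80  74  70  60  51  44  42  39  39  38  43  48  48  57  61  61  61  63
211  84  76  60  47  48  48  48  43  37  36  35  36  40  42  46  45  43  44  38  40  40  39  39  42  45  47  53  60  62  62  64  62
212  62  52  45  48  47  49  49  47  44  40  36  36  35  39  41  41  41  42  42  41  37  41  53  61  61  62  61  61  60  60  60  61
```

No contact anywhere so far: the wrist force still equals the pliers' weight. The ring sits around the stub, about 0.5 mm towards +x and 1 mm above its final level. I make a last trim.

Call:
{"method": "carry_out", "body": {"targets": [[1,0.03,-0.04,0,0],[1,0.04,0,0,0],[1,0,0,0,0],[1,0,0,0,0],[1,0,0,0,0]]}}

```text
time: 31.2
tool_pos: [0.5081, 0.1445, 0.0558]
ee_rot: [2.619, 1.571, 1.217]
wrist_force: [-0.4, -0.1, -2.2]
width: 0.0357
```

```bash
cat > f.py <<'E'
from m import *
F=[];P=[];T=[];G=[]
for i in range(8):
    s=robot.snapshot('side');G.append(s['image'].astype(float));o=robot.get_obs();F.append(o['wrist_force']);P.append(o['tool_pos']);T.append(o['wrist_torque'])
print('F',np.mean(F,0).round(2),'tcp',np.mean(P,0).round(4),'T',np.mean(T,0).round(3),o['width'],o['time'])
g=np.mean(G,0).max(2)
for r in range(223,235):print(r,' '.join('%3d'%x for x in g[r,268:296]))
a,p,z=.534,-.0095,.0405
for q in([a,p-.0205,z],[a,p-.0165,z+.003],[a,p-.024,.04],[a,p-.024,.034]):print(proj(s,q).round(2))
E
python3 f.py
```

```text
F [ 0.03  0.1  -2.17] tcp [0.5081 0.1445 0.0558] T [-0.01   0.061  0.005] 0.035497027503447305 31.6
223  34  25  27  97 108  97  80  72  75  80  90  96 107 109 107  98  94  81  74  68  57  80  85  87  47  15  23  68
224  32  25  31  85 108 109  75  62  74  78  80  82  83  82  80  76  74  72  70  68  58  78  81  87  61  26  21  51
225  41  25  52 101  95 102  84  66  74  79  80  82  82  81  78  77  75  72  68  77  68  96  83  95  66  28  24  34
226  37  38  34  90  93 101 106  87  79  72  78  83  82  79  79  77  76  73  65  80  98  99  83  94  72  38  23  47
227  37  37  24  92 108  90  99 104  94  74  59  68  71  79  79  64  56  58  93 105 109  87  83  89  59  28  26  49
228  35  39  36  48  91 102  88  96 103  98  74  81  64  56  67  65  94  94 102  98  84  97  94  82  46  24  23  36
229  34  37  41  26  80  97  96  89  88 100 104 105 103 101 101 102 104 104  93  80  98  99  89  71  39  26  23  35
230  23  30  39  25  70  96  99 104 100  90  84  87  93  94  95  93  85  81  86  95  93  84  70  43  26  25  22  32
231  30  21  34  29  30  53  92  91  91  98 105 101  99  99  92  97 102 101 100  85  91 100  58  27  26  26  19  36
232  56  18  24  25  26  29  53  79  86  86  93  93  92  97  98  91  84  84  84  99  87  54  29  26  25  19  24  45
233  56  23  22  22  30  25  25  35  53  75  84  94  97  88  97  96 105 103  84  54  40  28  26  27  22  16  36  45
234  61  33  22  24  22  21  27  26  26  35  37  40  40  53  59  45  42  44  37  24  23  25  24  19  17  24  43  44
[280.97 230.74]
[280.93 228.43]
[281.03 232.17]
[280.95 233.88]
```

```bash
python3 -c "
from bench import robot
print(robot.close_job());o=robot.get_obs();print(o['time'],o['width'],o['wrist_force'])"
```

```text
the job is handed in; nothing more can be done
None
the job is handed in; nothing more can be done
```

The wheel and washer are on the axle stub and released. The pliers are squeezed to their stop and hold the spread ring round the stub at the groove. I handed the job in at about 31.6 s of the 67 s allowed, and it reports no verdict.

**Last checks:**
- **Squeeze:** the finger opening was 35.5 mm, a little below the 37 mm you gave for a firm squeeze. It drifted down from 36.1 mm while I held it.
- **Contact:** the wrist force was about (0, 0.1, -2.2) N, close to the weight of the pliers alone, so I saw no sign of the ring touching stub or washer.
- **Height:** from the commanded lift, the ring's underside is about 40 to 41 mm above the bench, just over the washer's top.
- **Centring:** in the averaged side view the ring's centre column was 280.9 to 281.0, against 281.0 expected for the axle. Its front edge was at about row 230.5, against 230.7 expected.

**Where the checks disagreed or were weak:**
- Before I lowered the ring, the top and side views differed by 1 to 2 mm on how far it was along the pliers. I went mainly by the top view and corrected 1.7 mm.
- I did not measure how level the ring is. I only allowed for the 2 degree droop you gave.
- I did not look again at the sole, jar or hammer at the end. I never aimed a move at them.

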